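# Take a nested drill-bush set apart and put it away with its plug gauge

## Robot

A 6-joint arm with a two-finger parallel gripper is mounted at the origin on a cart in front of the work surface, level with it; the furniture and walls round the work are solid. World frame = base frame: x ahead of the robot, y to its left, z up, the work surface at z = 0. Lengths are in m, angles in rad, forces in N, time in s.
With the tool pointing down it reaches from about 0.375 to 0.975 m from the base axis. Payload 3.8 kg.
Tool frame: the origin (TCP) lies at the very end of the fingers, on their centre line; the grasp point (between the pads) lies bot.grip_point_offset behind it (bot.grip_point_offset is the distance from the TCP to the grasp point, in m); z points along the fingers, y is the line along which they close (so a half turn about z gives the same grasp; the last joint's range is limited). The gripper opens to 85 mm and grips with 20 to 120 N. Pads are 22 mm wide; open, the fingers measure 114 mm over their backs; the gripper's body (76 mm by 85 mm) begins 54 mm behind the grasp point. The pads swing forward as they close: fully open they stand 13 mm farther back than shut.
Start: joints at [-0.804, 0.264, 1.604, -0, 1.274, -0.037], TCP at [0.486, -0.468, 0.211] pointing down, gripper open.
Joint ranges: [-2.63, 2.63], [-0.94, 2.18], [0.31, 2.57], [-1.31, 4.45], [0, 2.66], [-2.55, 2.55]. Speed limits (rad/s): [2.57, 2.57, 3.14, 3.14, 3.14, 3.14].

## Interface

Orientations are given as a rotation vector (axis times angle).
In Python, from workcell import bot, vision gives the robot as it stands.
- The arm moves only by the tool play_rows, never from a script. Its argument "rows" is a list of rows, each an object of numbers: "dx", "dy", "dz": the shift along the tool's x, y, z as a fraction of full scale; "roll": the turn about the tool's z as a fraction of full scale; "fingers": the closure, from 0 (fully open) to 1 (shut). In form: [{"dx": .., "dy": .., "dz": .., "roll": .., "fingers": ..}, ...]. A call has 1 to 20 rows; each row shifts and turns the commanded pose from where the row before left it, along the tool's axes as they then stand; what a row does not reach is not made up. Full scale, the value 1, is 0.04 m for a shift and 4 degrees for a turn. A row lasts 1/12 s, in which the tool goes at most 41.7 mm and 7.16 degrees, less where a joint would pass 70% of its speed; a pose out of reach is approached as far as the arm can. A call with a number of a shift or a turn outside -1 to 1 is refused whole. A call with a gripper value outside its range is refused whole. The fingers move at their own pace and stop on an object; "grip_force" is the grip in N (left out, the last holds). Time passes only in rows, so rows that do not move let the fingers close. It gives the time, the measured TCP pose, the force and the opening at its end, in the units of the state.
- bot.read_state(): the state, without advancing time (a new reading comes with each control period).
- vision.read_camera(name): name is "scene" or "side" or "wrist"; returns a dict with "pixels" (400x640x3 uint8, red, green, blue), "depth" (400x640 float32, m along the optical axis (not along the pixel's ray), 0 where there is no reading), "fx", "fy", "cx", "cy" (pixels), "distortion" ([k1, k2, p1, p2, k3] as OpenCV has them; the pictures are not rectified), "R" (3x3) and "t" (3): a world point X has camera coordinates R X + t. Camera axes: x right, y down, z forward; pixel columns grow to the right and rows downward; lengths in m; the calibration is good to about 2 mm. A picture is of the moment at which its call begins.
- bot.finish_job(): hands the job in, once; it reports no verdict.
The state is a dict: "time": time; "q": joint angles; "joint_vel": joint speeds; "joint_torque": joint torques, N m; "tool_pos": TCP position; "tcp_rot": TCP orientation; "wrist_force": force on the tool from outside, world axes, zero at the start; "torque": the same for the moment, N m; "width": opening from 0.0 (shut) to 1.0 (fully open).
Only numpy, scipy, OpenCV 4.12 (cv2) and the standard library are available. Lean on these libraries where they do the work, as an engineer would, in place of code of your own. Each camera call takes 0.05 s, during which the arm holds its last target. There are 200 camera calls.

## Task

The three drill bushes have come back from the jig nested one inside another: take them apart and stand each one upright, head up, in the pocket of the wooden tray that is made for its size. Lay the plug gauge that checked them in the pair of V-blocks, with both its ends in the V's. Leave the loupe and the stepped shaft undisturbed.

Things in the scene. Friction and masses are not known exactly. Their poses are not given: they have to be found in the camera images.
- bush_small_center (a point): small steel drill bush, 44 mm high: plain shank 22 mm in diameter, 30 mm long; round knurled head on top, 34 mm across, 14 mm high; 12 mm bore right through. Starts with its shank in the medium bush's bore (1 mm play all round), head resting on that bush's head. Point: on its axis, half-way up (22 mm above its foot, 8 mm below the head's underside); z points out of the head
- bush_medium_center (a point): medium steel drill bush, 44 mm high: plain shank 36 mm in diameter, 30 mm long; round knurled head on top, 48 mm across, 14 mm high; 24 mm bore right through. Starts with its shank in the large bush's bore (1 mm play all round), head resting on that bush's head. Point: on its axis, half-way up (22 mm above its foot, 8 mm below the head's underside); z points out of the head
- bush_large_center (a point): large steel drill bush, 44 mm high: plain shank 50 mm in diameter, 30 mm long; round knurled head on top, 62 mm across, 14 mm high; 38 mm bore right through. Starts standing on the plate; the nested set is 72 mm high. Point: on its axis, half-way up (22 mm above its foot, 8 mm below the head's underside); z points out of the head
- plug_center (a point): double-ended plug gauge lying on the plate, 118 mm long: dark handle 15 mm in diameter (from y = -43 to +27 mm) between steel ends of 21 mm diameter, one 32 mm and one 14 mm long. Point: half-way along, on its axis, 10.5 mm above the plate; y runs along it to the long end; it balances about 4 mm from the point towards that end
- pocket_small (a point): small pocket of the bush tray, for the 22 mm shank: round, 35 mm in diameter, 11 mm deep, in a black insert 84 mm square and 22 mm above the plate at its top. Point: centre of the pocket's floor, 11 mm above the plate. The three inserts lie in any order in a row, 85 mm apart along the point's y axis, in a fixed wooden tray 270 x 100 mm, 20 mm high
- pocket_medium (a point): medium pocket of the bush tray, for the 36 mm shank: round, 49 mm in diameter, 11 mm deep, in a black insert 84 mm square and 22 mm above the plate at its top. Point: centre of the pocket's floor, 11 mm above the plate. The three inserts lie in any order in a row, 85 mm apart along the point's y axis, in a fixed wooden tray 270 x 100 mm, 20 mm high
- pocket_large (a point): large pocket of the bush tray, for the 50 mm shank: round, 66 mm in diameter, 11 mm deep, in a black insert 84 mm square and 22 mm above the plate at its top. Point: centre of the pocket's floor, 11 mm above the plate. The three inserts lie in any order in a row, 85 mm apart along the point's y axis, in a fixed wooden tray 270 x 100 mm, 20 mm high
- v_mid (a point): pair of fixed V-blocks, each 43 mm wide, 48 mm long, 36 mm high, with 90 degree V's open upward, in line along this point's y axis, and a 52 mm gap between the blocks. Point: midway between them over the V's middle, level with their tops, 36 mm above the plate. The plug gauge in the V's has its axis level with this point and its handle over the gap; either way round
- loupe_center (a point): black stand loupe, 42 mm across and 39 mm high, loose on the plate: a bystander. The point is its centre, half-way up
- shaft_center (a point): turned steel stepped shaft standing on its wide end, 34 mm across and 87 mm high, loose: a bystander. The point is its centre, half-way up
There are look-alikes about, which are no part of the job. Leave any blue or turquoise look-alike of the part that bears bush_medium_center alone.

How it is judged:
By the outcome, as a careful person would: the job done as asked, in the order asked, and still so for the second after the job is handed in, with the robot touching nothing.
It also fails if it takes over 106 s, if anything falls off the work surface, if the arm or the gripper's body presses on something with over 40 N, if the wrist force passes 120 N, or if a joint passes its speed limit or range.

## Working session

There is one attempt and no reset: what is moved stays moved. The work goes in short steps, Python scripts to look and compute and a tool call to move; the robot and the scene stay as the last step left them, time stands still between calls to the robot, and variables do not carry over. Pictures are saved under pics/ and viewed, on a budget of 14 in all, crops included, one or two more only if the job needs it, and the job is handed in when it is done.

Besides the shell and the picture viewer there is one more tool, called as a command line: name --argument value ..., lists and objects as JSON in quotes. play_rows: Moves the arm, as the interface text tells. Its arguments: {"type":"object","properties":{"rows":{"type":"array","items":{"type":"object","properties":{"dx":{"type":"number","minimum":-1,"maximum":1},"dy":{"type":"number","minimum":-1,"maximum":1},"dz":{"type":"number","minimum":-1,"maximum":1},"roll":{"type":"number","minimum":-1,"maximum":1},"fingers":{"type":"number"}}}},"grip_force":{"type":"number"}},"required":["rows"]}

```bash
ls; mkdir -p pics; cat > h.py <<'E'
import numpy as np, cv2
from workcell import bot, vision
def snap(n,f=None):
    c=vision.read_camera(n)
    if f: cv2.imwrite('pics/'+f,c['pixels'][:,:,::-1])
    return c
def cloud(c):
    h,w=c['depth'].shape
    u,v=np.meshgrid(np.arange(w),np.arange(h))
    K=np.array([[c['fx'],0,c['cx']],[0,c['fy'],c['cy']],[0,0,1]])
    p=cv2.undistortPoints(np.stack([u.ravel(),v.ravel()],1).astype(float)[:,None],K,np.array(c['distortion']))[:,0]
    d=c['depth'].ravel()
    X=np.c_[p*d[:,None],d]
    W=(X-c['t'])@np.array(c['R'])
    W[d==0]=np.nan
    return W.reshape(h,w,3)
E
python3 - <<'E'
from h import *
for n in ['scene','side','wrist']:
    c=snap(n,n+'1.png'); np.savez(n+'1.npz',W=cloud(c),px=c['pixels'])
    print(n,-np.array(c['R']).T@c['t'],np.array(c['R'])[2], c['fx'])
print(bot.read_state(),bot.grip_point_offset)
E
```

```text
pics
scene [-0.08212384  0.83356446  0.53655974] [ 0.48267326 -0.78673129 -0.38481216] 504.60943979157116
side [0.12418732 0.56721064 0.59010468] [ 0.40974319 -0.70250881 -0.58188649] 364.95796150115075
wrist [ 0.53987844 -0.41233786  0.37279423] [-0.21141536 -0.21693613 -0.95301745] 315.78228143832655
{'time': 0.15, 'q': array([-8.03901089e-01,  2.64637614e-01,  1.60507396e+00,  3.06687542e-05,
        1.27370087e+00, -3.68985901e-02]), 'joint_vel': array([-0.00056475, -0.00239461, -0.00274608, -0.00055087, -0.00080325,
       -0.00020194]), 'joint_torque': array([-2.15602277e-04, -5.15905774e+01, -3.67959702e+01, -4.65874064e-05,
        8.09043384e-03, -1.80070009e-05]), 'tool_pos': array([ 0.48557857, -0.46798916,  0.20960193]), 'tcp_rot': array([-2.88970387e+00, -1.22819840e+00,  9.76793764e-04]), 'wrist_force': array([-0.850174  ,  0.01108456, -0.61502828]), 'torque': array([-0.01732704, -0.03260051,  0.00035316]), 'width': 0.9967305377124561} 0.0187
```

View pics/scene1.png

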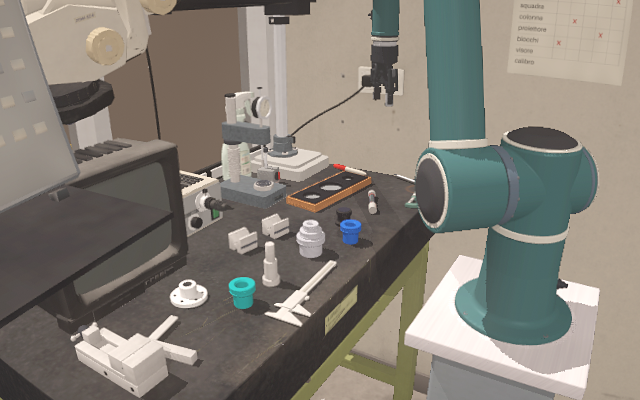

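View pics/side1.png

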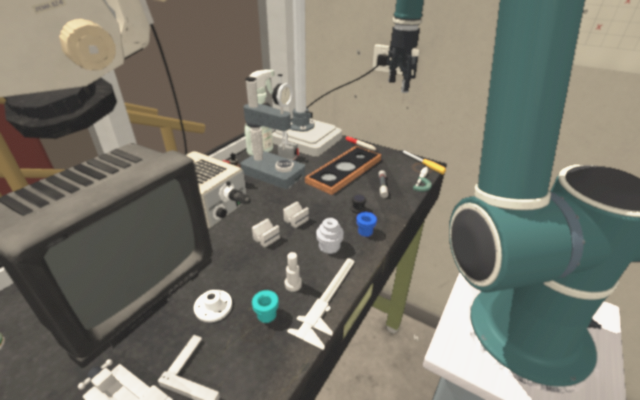

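The scene view shows the nested set at about (311,240), the V-blocks at (243,240) and (275,226), the tray at (330,190) and the plug at (372,202). The loupe is at (344,215), the stepped shaft at (270,265), and the blue and turquoise look-alikes at (350,231) and (242,292). The side view agrees.

```bash
python3 - <<'E'
import numpy as np
for n,P in [('scene',dict(nest=(311,224),nesthead=(311,238),v1=(243,238),v2=(275,225),tray1=(313,196),tray2=(332,187),tray3=(350,181),plug=(372,202),plugend=(373,210),plugfar=(371,194),loupe=(344,213),shaft=(270,246),blue=(350,224),tq=(242,284))),
 ('side',dict(nest=(330,225),v1=(265,230),v2=(296,212),plug=(383,185),loupe=(359,202),shaft=(292,256),t1=(329,177),t2=(345,166),t3=(362,156)))]:
    W=np.load(n+'1.npz')['W']
    for k,(u,v) in P.items(): print(n,k,np.round(np.nanmedian(W[v-1:v+2,u-1:u+2].reshape(-1,3),0),3))
E
```

```text
scene nest [ 0.437 -0.004  0.069]
scene nesthead [0.424 0.02  0.048]
scene v1 [0.565 0.075 0.035]
scene v2 [ 0.545 -0.017  0.034]
scene tray1 [ 0.589 -0.26   0.012]
scene tray2 [ 0.578 -0.343  0.012]
scene tray3 [ 0.543 -0.39   0.022]
scene plug [ 0.423 -0.281  0.021]
scene plugend [ 0.408 -0.256  0.012]
scene plugfar [ 0.456 -0.343  0.016]
scene loupe [ 0.437 -0.153  0.036]
scene shaft [0.436 0.151 0.086]
scene blue [ 0.395 -0.103  0.037]
scene tq [0.448 0.225 0.036]
side nest [0.431 0.01  0.07 ]
side v1 [0.582 0.057 0.023]
side v2 [ 0.561 -0.041  0.022]
side plug [ 0.425 -0.29   0.017]
side loupe [ 0.436 -0.152  0.036]
side shaft [0.436 0.15  0.086]
side t1 [ 0.583 -0.251  0.011]
side t2 [ 0.574 -0.333  0.012]
side t3 [ 0.558 -0.422  0.012]
```

View pics/wrist1.png

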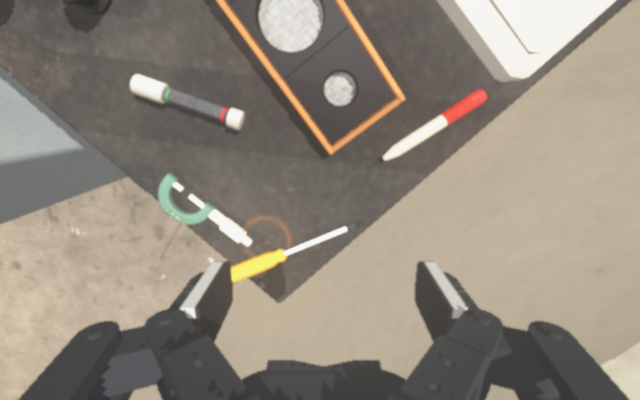

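The wrist view shows the plug from (150,88) to (235,120), the small pocket at (340,88) and a larger one at (290,18). The rest of the tray is out of frame. I'll turn the tool so its x is world +y and its y is world +x, then look from above the middle.

play_rows --rows '[{"roll":-1},{"roll":-1},{"roll":-1,"dz":-0.2},{"roll":-1,"dz":-0.2},{"roll":-1,"dz":-0.3},{"roll":-1,"dz":-0.3},{"roll":-1,"dz":-0.3},{"roll":-1,"dz":-0.3},{"roll":-1,"dz":-0.3},{"roll":-1,"dz":-0.2},{"roll":-1,"dz":-0.2},{"dx":0.7},{"dx":0.8},{"dx":0.8},{"dx":0.8},{"dx":0.8},{"dx":0.8},{"dx":0.6},{"dx":0.4},{}]'

```text
validation failed for argument at $.ro...
```

```bash
python3 - <<'E'
from h import *
from scipy.spatial.transform import Rotation as R
c=snap('wrist','wrist2.png'); np.savez('wrist2.npz',W=cloud(c),px=c['pixels'])
s=bot.read_state(); print(s['time'],s['tool_pos'],s['q'],'\n',R.from_rotvec(s['tcp_rot']).as_matrix().round(3))
E
```

```text
0.2 [ 0.48566598 -0.46807237  0.20980698] [-8.03900037e-01  2.64491555e-01  1.60487655e+00  4.34056102e-05
  1.27367758e+00 -3.69301899e-02] 
 [[ 0.694  0.72  -0.001]
 [ 0.72  -0.694  0.001]
 [ 0.    -0.001 -1.   ]]
```

View pics/wrist2.png

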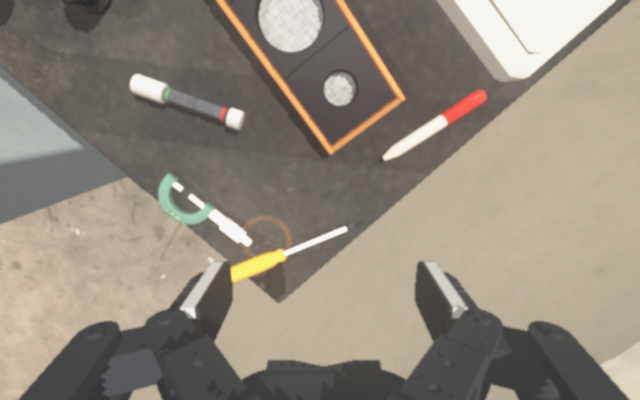

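The move was refused, so the picture is unchanged: the arm had not moved. I'll write every field in full.

play_rows --rows '[{"dx":0,"dy":0,"dz":0,"roll":-1,"fingers":0},{"dx":0,"dy":0,"dz":0,"roll":-1,"fingers":0},{"dx":0,"dy":0,"dz":-0.2,"roll":-1,"fingers":0},{"dx":0,"dy":0,"dz":-0.2,"roll":-1,"fingers":0},{"dx":0,"dy":0,"dz":-0.3,"roll":-1,"fingers":0},{"dx":0,"dy":0,"dz":-0.3,"roll":-1,"fingers":0},{"dx":0,"dy":0,"dz":-0.3,"roll":-1,"fingers":0},{"dx":0,"dy":0,"dz":-0.3,"roll":-1,"fingers":0},{"dx":0,"dy":0,"dz":-0.3,"roll":-1,"fingers":0},{"dx":0,"dy":0,"dz":-0.2,"roll":-1,"fingers":0},{"dx":0,"dy":0,"dz":-0.2,"roll":-1,"fingers":0},{"dx":0.7,"dy":0,"dz":0,"roll":0,"fingers":0},{"dx":0.8,"dy":0,"dz":0,"roll":0,"fingers":0},{"dx":0.8,"dy":0,"dz":0,"roll":0,"fingers":0},{"dx":0.8,"dy":0,"dz":0,"roll":0,"fingers":0},{"dx":0.8,"dy":0,"dz":0,"roll":0,"fingers":0},{"dx":0.8,"dy":0,"dz":0,"roll":0,"fingers":0},{"dx":0.6,"dy":0,"dz":0,"roll":0,"fingers":0},{"dx":0.4,"dy":0,"dz":0,"roll":0,"fingers":0},{"dx":0,"dy":0,"dz":0,"roll":0,"fingers":0}]'

```text
time: 1.87
tool_pos: [0.4856, -0.2374, 0.3028]
tcp_rot: [-2.217, -2.225, -0.002]
wrist_force: [0.3, -0.6, -0.2]
width: 0.996
```

```bash
python3 - <<'E'
from h import *
from scipy.spatial.transform import Rotation as R
c=snap('wrist','wrist3.png'); np.savez('wrist3.npz',W=cloud(c),px=c['pixels'])
s=bot.read_state(); print(s['time'],s['tool_pos'],s['q'],'\n',R.from_rotvec(s['tcp_rot']).as_matrix().round(3))
E
```

```text
1.9167 [ 0.48577123 -0.23914984  0.30284123] [-5.03444300e-01 -3.49297521e-02  1.76708355e+00 -5.36888433e-05
  1.40906793e+00 -5.06855286e-01] 
 [[-0.003  1.     0.   ]
 [ 1.     0.003 -0.   ]
 [-0.     0.    -1.   ]]
```

View pics/wrist3.png

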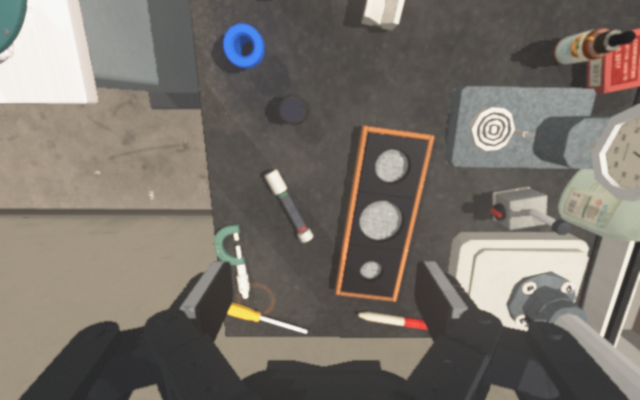

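The view shows the pockets: medium at (391,166), large at (380,220) and small at (370,270). The plug's long end is at (275,181) and its short end at (305,237). Next I'll look at the nest and the V-blocks.

play_rows --rows '[{"dx":0.5,"dy":0,"dz":0,"roll":0,"fingers":0},{"dx":0.9,"dy":0,"dz":0,"roll":0,"fingers":0},{"dx":0.9,"dy":0,"dz":0,"roll":0,"fingers":0},{"dx":0.9,"dy":0,"dz":0,"roll":0,"fingers":0},{"dx":0.9,"dy":0,"dz":0,"roll":0,"fingers":0},{"dx":0.9,"dy":0,"dz":0,"roll":0,"fingers":0},{"dx":0.9,"dy":0,"dz":0,"roll":0,"fingers":0},{"dx":0.7,"dy":0,"dz":0,"roll":0,"fingers":0},{"dx":0.4,"dy":0,"dz":0,"roll":0,"fingers":0},{"dx":0,"dy":0,"dz":0,"roll":0,"fingers":0},{"dx":0,"dy":0,"dz":0,"roll":0,"fingers":0}]'

```text
time: 2.83
tool_pos: [0.4859, 0.0392, 0.3025]
tcp_rot: [2.219, 2.224, -0.001]
wrist_force: [0.1, -0.4, 0.6]
width: 0.999
```

```bash
python3 - <<'E'
from h import *
c=snap('wrist','wrist4.png'); np.savez('wrist4.npz',W=cloud(c),px=c['pixels'])
s=bot.read_state(); print(s['time'],s['tool_pos'])
d=np.load('wrist3.npz'); W,px=d['W'],d['px']
g=cv2.cvtColor(px,cv2.COLOR_RGB2GRAY)
for n,(u,v) in dict(medium=(391,166),large=(380,220),small=(370,270)).items():
    m=(g>110).astype(np.uint8); 
    k,l=cv2.connectedComponents(m); 
    M=l==l[v,u]; ys,xs=np.nonzero(M)
    (cx,cy),r=cv2.minEnclosingCircle(np.c_[xs,ys].astype(np.float32))
    P=W[M]; print(n,M.sum(),(cx,cy,r),np.nanmean(P,0).round(4),((np.nanpercentile(P,1,0)+np.nanpercentile(P,99,0))/2).round(4),(np.nanpercentile(P,99,0)-np.nanpercentile(P,1,0)).round(4))
# tray top region
for u,v in [(375,190),(372,246)]: print(W[v,u].round(4))
# plug
sub=np.zeros(g.shape,bool); sub[160:255,255:325]=1
P=W[sub&(W[...,2]>0.006)]; print(len(P))
r=cv2.minAreaRect((P[:,:2]*1000).astype(np.float32)); print('plug rect mm',r, np.percentile(P[:,2],98))
mean,ev=cv2.PCACompute(P[:,:2].astype(np.float32),None); print(mean,ev)
t=(P[:,:2]-mean)@ev[0]; s_=(P[:,:2]-mean)@ev[1]
for a in np.arange(-.06,.06,.01):
    k=(t>=a)&(t<a+.01)
    if k.sum()>3: print(round(a,3),k.sum(),s_[k].min().round(4),s_[k].max().round(4),P[k,2].max().round(4))
print(t.min(),t.max())
E
```

```text
2.8833 [0.4858703  0.03857874 0.30250399]
medium 801 (390.3716125488281, 165.2567596435547, 16.6345157623291) [ 0.5835 -0.2449  0.0118] [ 0.5828 -0.2448  0.0153] [0.0446 0.0445 0.0114]
large 1249 (379.578857421875, 219.32334899902344, 21.103662490844727) [ 0.5727 -0.3295  0.0118] [ 0.5727 -0.3298  0.0149] [0.0598 0.0597 0.0107]
small 259 (369.5, 269.0, 9.962529182434082) [ 0.562  -0.4147  0.012 ] [ 0.5609 -0.4139  0.0159] [0.0317 0.0314 0.0121]
[ 0.5617 -0.2794  0.0214]
[ 0.5618 -0.3685  0.0221]
881
plug rect mm ((435.24713134765625, -307.9825744628906), (20.37194061279297, 118.15670013427734), 26.783613204956055) 0.021756153558483524
[[ 0.43410626 -0.30353832]] [[-0.4445521  0.8957529]
 [ 0.8957529  0.4445521]]
-0.06 87 -0.0106 0.0092 0.0225
-0.05 69 -0.0101 0.0075 0.0217
-0.04 62 -0.0085 0.0061 0.0189
-0.03 60 -0.0088 0.0059 0.0189
-0.02 58 -0.0085 0.0057 0.0186
-0.01 60 -0.0087 0.0061 0.0194
0.0 63 -0.0093 0.0058 0.0186
0.01 67 -0.0084 0.0061 0.0191
0.02 81 -0.0111 0.0088 0.0219
0.03 96 -0.0114 0.0089 0.0229
0.04 97 -0.0115 0.0089 0.0233
0.05 58 -0.0114 0.0086 0.0216
-0.06355559955795927 0.05459838909693487
```

View pics/wrist4.png

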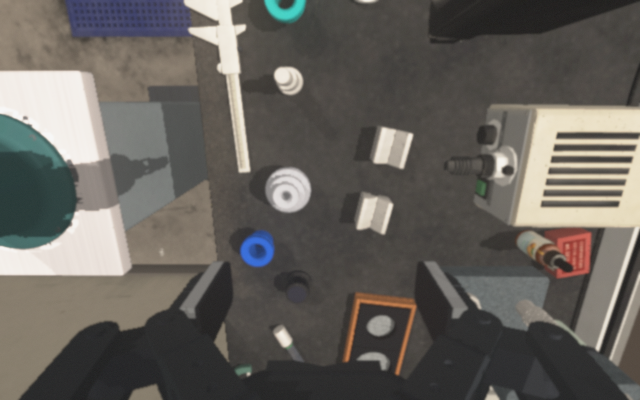

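The view shows the nest at (288,189), the V-blocks at (391,147) and (374,212), the loupe at (297,287), the blue look-alike at (257,249) and the shaft at (288,80).

```bash
python3 - <<'E'
from h import *
d=np.load('wrist4.npz'); W,px=d['W'],d['px']
def reg(u0,u1,v0,v1,z0,z1):
    s=np.zeros(W.shape[:2],bool); s[v0:v1,u0:u1]=1
    return W[s&(W[...,2]>z0)&(W[...,2]<z1)]
for n,z0,z1 in [('small',.066,.08),('med',.054,.062),('large',.040,.048)]:
    P=reg(260,316,160,220,z0,z1)
    if len(P)<5: print(n,len(P)); continue
    (c,r)=cv2.minEnclosingCircle((P[:,:2]*1000).astype(np.float32)); print(n,len(P),c,r,np.median(P[:,2]))
for n,b in dict(v1=(360,420,120,175),v2=(348,400,185,240)).items():
    P=reg(*b,.031,.045); r=cv2.minAreaRect((P[:,:2]*1000).astype(np.float32)); print(n,len(P),r,np.median(P[:,2]))
    Q=reg(*b,.006,.045); print(Q.min(0),Q.max(0))
P=reg(285,310,270,302,.03,.05); print('loupe',P.mean(0),P.min(0),P.max(0))
P=reg(270,305,62,95,.075,.1); print('shaft',P.mean(0))
P=reg(240,275,230,268,.03,.05); print('blue',P.mean(0),P.max(0))
E
```

```text
small 475 (436.9644775390625, 1.5489223003387451) 17.105119705200195 0.07163698451195932
med 441 (437.00872802734375, 1.5079272985458374) 24.111738204956055 0.057971149901656215
large 529 (436.99041748046875, 1.22419273853302) 31.195030212402344 0.043895167304191074
v1 571 ((580.2213745117188, 59.559112548828125), (47.85797119140625, 42.69977569580078), 78.69135284423828) 0.03521952694507085
[0.55451649 0.033065   0.00617169] [0.60489487 0.08703153 0.03792894]
v2 478 ((560.4244995117188, -38.30076599121094), (47.88760757446289, 42.601200103759766), 78.62279510498047) 0.0352783738996615
[ 0.53478429 -0.0651214   0.00607108] [ 0.58589568 -0.01075355  0.03876055]
loupe [ 0.44583396 -0.16361034  0.03766573] [ 0.42634693 -0.18213462  0.03019044] [ 0.46434738 -0.14766088  0.04146966]
shaft [0.43995455 0.14650936 0.08601947]
blue [ 0.38868105 -0.0899734   0.04193766] [ 0.41163899 -0.06793697  0.04637163]
```

Every size checks out: head radii 17.1, 24.1 and 31.2 mm, pocket pitch 85 mm, V-block pitch 99.9 mm. The nest is at (0.437, 0.001), so I'll go above it now.

play_rows --rows '[{"dx":-0.1,"dy":-0.2,"dz":0.3,"roll":0,"fingers":0},{"dx":-0.2,"dy":-0.3,"dz":0.7,"roll":0,"fingers":0},{"dx":-0.3,"dy":-0.3,"dz":0.8,"roll":0,"fingers":0},{"dx":-0.2,"dy":-0.3,"dz":0.8,"roll":0,"fingers":0},{"dx":-0.13,"dy":-0.12,"dz":0.8,"roll":0,"fingers":0},{"dx":0,"dy":0,"dz":0.7,"roll":0,"fingers":0},{"dx":0,"dy":0,"dz":0.4,"roll":0,"fingers":0},{"dx":0,"dy":0,"dz":0,"roll":0,"fingers":0},{"dx":0,"dy":0,"dz":0,"roll":0,"fingers":0}]'

```text
time: 3.63
tool_pos: [0.4361, 0.001, 0.122]
tcp_rot: [-2.222, -2.219, 0.003]
wrist_force: [0.7, -0.6, -0.0]
width: 0.999
```

play_rows --rows '[{"dx":0,"dy":0.02,"dz":0.4,"roll":0,"fingers":0},{"dx":0,"dy":0,"dz":0.5,"roll":0,"fingers":0},{"dx":0,"dy":0,"dz":0.4,"roll":0,"fingers":0},{"dx":0,"dy":0,"dz":0.25,"roll":0,"fingers":0},{"dx":0,"dy":0,"dz":0,"roll":0,"fingers":0},{"dx":0,"dy":0,"dz":0,"roll":0,"fingers":1},{"dx":0,"dy":0,"dz":0,"roll":0,"fingers":1},{"dx":0,"dy":0,"dz":0,"roll":0,"fingers":1},{"dx":0,"dy":0,"dz":0,"roll":0,"fingers":1},{"dx":0,"dy":0,"dz":0,"roll":0,"fingers":1},{"dx":0,"dy":0,"dz":0,"roll":0,"fingers":1},{"dx":0,"dy":0,"dz":0,"roll":0,"fingers":1},{"dx":0,"dy":0,"dz":0,"roll":0,"fingers":1}]' --grip_force 50

```text
time: 4.72
tool_pos: [0.4375, 0.0023, 0.0608]
tcp_rot: [2.22, 2.223, 0.0]
wrist_force: [0.4, 0.5, -0.1]
width: -0.002
```

The gripper shut completely, which means it missed. I need to look.

```bash
python3 - <<'E'
from h import *
a=snap('wrist')['pixels']; b=snap('scene'); c=snap('side')
W=cloud(b); P=W[190:270,280:345].reshape(-1,3); P=P[(P[:,2]>.064)&(P[:,2]<.08)]; 
print(np.nanmean(P,0),len(P)); print(bot.read_state()['width'],bot.read_state()['tool_pos'])
bb=cv2.resize(b['pixels'][170:290,250:410],(400,300)); cc=cv2.resize(c['pixels'][160:280,260:420],(400,300))
im=np.hstack([bb,cc]); im=np.vstack([im,cv2.resize(a,(480,300)).copy() if 0 else np.hstack([cv2.resize(a,(480,300)),np.zeros((300,320,3),np.uint8)])])
cv2.imwrite('pics/g1.png',im[:,:,::-1])
E
```

```text
[0.43549217 0.00491461 0.07018121] 127
-0.0005595137099390721 [0.43748346 0.00234334 0.06064111]
```

View pics/g1.png

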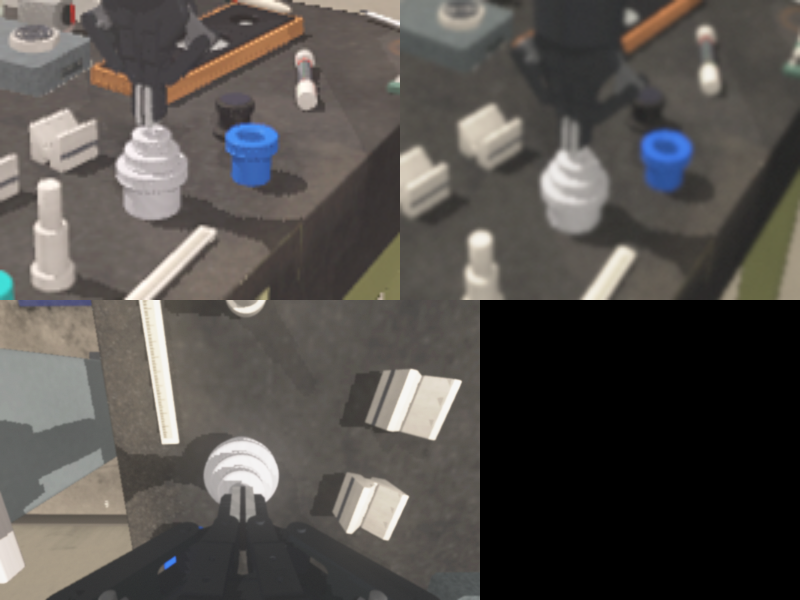

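The fingertips look as if they sit at or above the head's top rather than round it. I'll measure the tips against the wrist and scene depth.

```bash
python3 - <<'E'
from h import *
for n in ['wrist','scene','side']:
    c=snap(n); W=cloud(c)
    K=np.array([[c['fx'],0,c['cx']],[0,c['fy'],c['cy']],[0,0,1]])
    X=np.array([[.4375,.0023,.0608],[.4375,.0023,.0795],[.437,.0014,.072]])
    print(n,cv2.projectPoints(X,cv2.Rodrigues(np.array(c['R']))[0],np.array(c['t']),K,np.array(c['distortion']))[0][:,0].round(1))
    if n=='wrist':
        for v in range(225,275,4): print(v,[tuple((W[v,u]*1000).round(0)) for u in (312,318,324,330,336)])
    if n=='scene':
        for v in range(206,232,3): print(v,[tuple((W[v,u]*1000).round(0)) for u in (305,308,311)])
E
```

```text
wrist [[322.6 247. ]
 [322.6 262.8]
 [321.7 257.6]]
225 [(np.float64(432.0), np.float64(18.0), np.float64(66.0)), (np.float64(435.0), np.float64(18.0), np.float64(66.0)), (np.float64(438.0), np.float64(18.0), np.float64(66.0)), (np.float64(441.0), np.float64(17.0), np.float64(64.0)), (np.float64(445.0), np.float64(16.0), np.float64(63.0))]
229 [(np.float64(432.0), np.float64(17.0), np.float64(70.0)), (np.float64(435.0), np.float64(17.0), np.float64(71.0)), (np.float64(438.0), np.float64(18.0), np.float64(72.0)), (np.float64(441.0), np.float64(18.0), np.float64(71.0)), (np.float64(445.0), np.float64(16.0), np.float64(68.0))]
233 [(np.float64(432.0), np.float64(15.0), np.float64(71.0)), (np.float64(435.0), np.float64(15.0), np.float64(71.0)), (np.float64(438.0), np.float64(16.0), np.float64(72.0)), (np.float64(441.0), np.float64(16.0), np.float64(72.0)), (np.float64(444.0), np.float64(15.0), np.float64(71.0))]
237 [(np.float64(432.0), np.float64(14.0), np.float64(72.0)), (np.float64(435.0), np.float64(13.0), np.float64(72.0)), (np.float64(438.0), np.float64(13.0), np.float64(72.0)), (n
[... 3724 characters left out ...]
(73.0)), (np.float64(449.0), np.float64(-8.0), np.float64(71.0)), (np.float64(442.0), np.float64(-9.0), np.float64(72.0))]
224 [(np.float64(446.0), np.float64(9.0), np.float64(71.0)), (np.float64(444.0), np.float64(-1.0), np.float64(68.0)), (np.float64(439.0), np.float64(-5.0), np.float64(67.0))]
227 [(np.float64(442.0), np.float64(16.0), np.float64(68.0)), (np.float64(433.0), np.float64(18.0), np.float64(71.0)), (np.float64(427.0), np.float64(15.0), np.float64(71.0))]
230 [(np.float64(442.0), np.float64(15.0), np.float64(60.0)), (np.float64(433.0), np.float64(18.0), np.float64(64.0)), (np.float64(427.0), np.float64(15.0), np.float64(64.0))]
side [[329.  225.8]
 [329.2 219.3]
 [329.5 221.8]]
```

By both the wrist and scene depth, the closed fingertips sit at z≈0.084, while the reported TCP z is 0.061. The real tips are about 23 mm higher than reported. I'll open, go 22 mm lower and re-grip, using the opening to identify what is held: 34/85≈0.40 for the small head.

play_rows --rows '[{"dx":0,"dy":0,"dz":0,"roll":0,"fingers":0},{"dx":0,"dy":0,"dz":0,"roll":0,"fingers":0},{"dx":0,"dy":0,"dz":0,"roll":0,"fingers":0},{"dx":0,"dy":0,"dz":0,"roll":0,"fingers":0},{"dx":0,"dy":0,"dz":0,"roll":0,"fingers":0},{"dx":0,"dy":0,"dz":0,"roll":0,"fingers":0},{"dx":0,"dy":0,"dz":0.3,"roll":0,"fingers":0},{"dx":0,"dy":0,"dz":0.25,"roll":0,"fingers":0},{"dx":0,"dy":0,"dz":0,"roll":0,"fingers":0}]' --grip_force 50

```text
time: 5.77
tool_pos: [0.4355, 0.0024, 0.0366]
tcp_rot: [-2.218, -2.22, 0.004]
wrist_force: [-0.9, -0.5, 0.8]
width: 1.0
```

play_rows --rows '[{"dx":0,"dy":0,"dz":0,"roll":0,"fingers":1},{"dx":0,"dy":0,"dz":0,"roll":0,"fingers":1},{"dx":0,"dy":0,"dz":0,"roll":0,"fingers":1},{"dx":0,"dy":0,"dz":0,"roll":0,"fingers":1},{"dx":0,"dy":0,"dz":0,"roll":0,"fingers":1},{"dx":0,"dy":0,"dz":0,"roll":0,"fingers":1},{"dx":0,"dy":0,"dz":0,"roll":0,"fingers":1}]'

```text
time: 6.35
tool_pos: [0.4375, 0.0023, 0.0394]
tcp_rot: [-2.22, -2.223, 0.0]
wrist_force: [-2.8, -1.0, 5.8]
width: 0.359
```

play_rows --rows '[{"dx":0,"dy":0,"dz":-0.1,"roll":0,"fingers":1},{"dx":0,"dy":0,"dz":-0.2,"roll":0,"fingers":1},{"dx":0,"dy":0,"dz":-0.2,"roll":0,"fingers":1},{"dx":0,"dy":0,"dz":0,"roll":0,"fingers":1}]'

```text
time: 6.68
tool_pos: [0.4386, 0.0022, 0.0606]
tcp_rot: [2.219, 2.221, 0.002]
wrist_force: [-2.1, -0.2, 1.1]
width: 0.362
```

```bash
python3 - <<'E'
from h import *
a=snap('wrist')['pixels']; b=snap('scene'); c=snap('side')
print(bot.read_state()['width'],bot.read_state()['wrist_force'],bot.read_state()['tool_pos'])
bb=cv2.resize(b['pixels'][170:290,250:410],(400,300)); cc=cv2.resize(c['pixels'][160:280,260:420],(400,300))
im=np.vstack([np.hstack([bb,cc]),np.hstack([cv2.resize(a,(480,300)),np.zeros((300,320,3),np.uint8)])])
cv2.imwrite('pics/g2.png',im[:,:,::-1])
E
```

```text
0.36446438533881387 [-0.10509176  0.25035316 -0.52165222] [0.43793556 0.0023228  0.05900603]
```

View pics/g2.png

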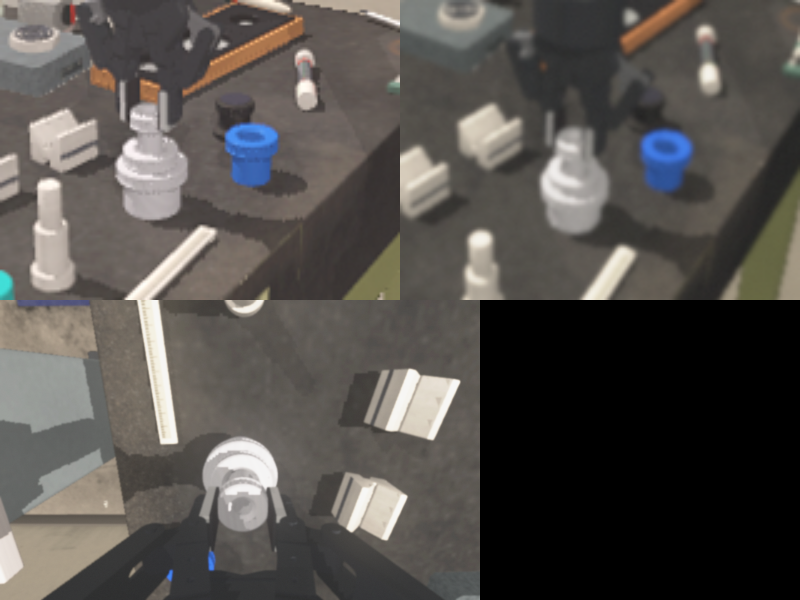

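The picture shows the small bush coming out alone, held squarely, with the medium and large bushes left in place. Before I travel, I'll check for tall obstacles near the tray.

```bash
python3 - <<'E'
import numpy as np
P=np.vstack([np.load(n+'1.npz')['W'].reshape(-1,3) for n in('scene','side')]+[np.load('wrist3.npz')['W'].reshape(-1,3)])
P=P[~np.isnan(P[:,0])]
for y in np.arange(-.5,.15,.05):
    k=(P[:,1]>=y)&(P[:,1]<y+.05)&(P[:,2]>.06)&(P[:,2]<.4)&(P[:,0]>.53)
    if k.sum(): Q=P[k]; print(round(y,2),np.percentile(Q[:,0],1).round(3),[ (z,Q[(Q[:,2]>z)&(Q[:,2]<z+.06),0].min().round(3) if ((Q[:,2]>z)&(Q[:,2]<z+.06)).any() else None) for z in (.06,.12,.18,.24)])
E
```

```text
-0.5 0.531 [(0.06, np.float64(0.773)), (0.12, np.float64(0.8)), (0.18, np.float64(0.801)), (0.24, np.float64(0.53))]
-0.45 0.773 [(0.06, np.float64(0.768)), (0.12, np.float64(0.798)), (0.18, np.float64(0.797)), (0.24, np.float64(0.798))]
-0.4 0.851 [(0.06, None), (0.12, None), (0.18, None), (0.24, np.float64(0.851))]
-0.35 0.773 [(0.06, np.float64(0.771)), (0.12, np.float64(0.857)), (0.18, np.float64(0.849)), (0.24, np.float64(0.845))]
-0.3 0.775 [(0.06, np.float64(0.771)), (0.12, np.float64(0.854)), (0.18, np.float64(0.804)), (0.24, np.float64(0.851))]
-0.25 0.53 [(0.06, np.float64(0.791)), (0.12, np.float64(0.684)), (0.18, np.float64(0.684)), (0.24, np.float64(0.686))]
-0.2 0.684 [(0.06, np.float64(0.701)), (0.12, np.float64(0.681)), (0.18, np.float64(0.681)), (0.24, np.float64(0.686))]
-0.15 0.802 [(0.06, np.float64(0.801)), (0.12, None), (0.18, None), (0.24, None)]
-0.1 0.796 [(0.06, np.float64(0.794)), (0.12, None), (0.18, None), (0.24, None)]
-0.05 0.708 [(0.06, np.float64(0.706)), (0.12, np.float64(0.897)), (0.18, np.float64(0.89)), (0.24, np.float64(0.881))]
-0.0 0.637 [(0.06, np.float64(0.635)), (0.12, np.float64(0.739)), (0.18, None), (0.24, np.float64(0.88))]
0.05 0.645 [(0.06, np.float64(0.636)), (0.12, np.float64(0.956)), (0.18, np.float64(0.955)), (0.24, np.float64(0.954))]
0.1 0.709 [(0.06, np.float64(0.705)), (0.12, np.float64(0.958)), (0.18, np.float64(0.955)), (0.24, np.float64(0.954))]
```

play_rows --rows '[{"dx":0,"dy":0,"dz":-0.4,"roll":0,"fingers":1},{"dx":0,"dy":0,"dz":-0.7,"roll":0,"fingers":1},{"dx":0,"dy":0,"dz":-0.4,"roll":0,"fingers":1},{"dx":0,"dy":0,"dz":0,"roll":0,"fingers":1}]'

```text
time: 7.17
tool_pos: [0.4409, 0.0022, 0.1224]
tcp_rot: [2.216, 2.219, 0.008]
wrist_force: [-0.1, 0.2, -1.6]
width: 0.365
```

play_rows --rows '[{"dx":-0.3,"dy":0.1,"dz":0,"roll":0,"fingers":1},{"dx":-0.6,"dy":0.2,"dz":0,"roll":0,"fingers":1},{"dx":-0.8,"dy":0.2,"dz":0,"roll":0,"fingers":1},{"dx":-0.8,"dy":0.2,"dz":0,"roll":0,"fingers":1},{"dx":-0.8,"dy":0.2,"dz":0,"roll":0,"fingers":1},{"dx":-0.8,"dy":0.3,"dz":0,"roll":0,"fingers":1},{"dx":-0.8,"dy":0.3,"dz":0,"roll":0,"fingers":1},{"dx":-0.8,"dy":0.3,"dz":0,"roll":0,"fingers":1},{"dx":-0.8,"dy":0.3,"dz":0,"roll":0,"fingers":1},{"dx":-0.8,"dy":0.3,"dz":0,"roll":0,"fingers":1},{"dx":-0.8,"dy":0.3,"dz":0,"roll":0,"fingers":1},{"dx":-0.8,"dy":0.2,"dz":0,"roll":0,"fingers":1},{"dx":-0.8,"dy":0.1,"dz":0,"roll":0,"fingers":1},{"dx":-0.5,"dy":0.1,"dz":0,"roll":0,"fingers":1},{"dx":-0.2,"dy":0,"dz":0,"roll":0,"fingers":1},{"dx":0,"dy":0,"dz":0,"roll":0,"fingers":1},{"dx":0,"dy":0,"dz":0,"roll":0,"fingers":1},{"dx":0,"dy":0,"dz":0,"roll":0,"fingers":1}]'

```text
time: 8.67
tool_pos: [0.5614, -0.4118, 0.1176]
tcp_rot: [-2.218, -2.221, -0.0]
wrist_force: [1.5, -0.3, -1.3]
width: 0.366
```

play_rows --rows '[{"dx":-0.06,"dy":0,"dz":0.3,"roll":0,"fingers":1},{"dx":0,"dy":0,"dz":0.6,"roll":0,"fingers":1},{"dx":0,"dy":0,"dz":0.6,"roll":0,"fingers":1},{"dx":0,"dy":0,"dz":0.4,"roll":0,"fingers":1},{"dx":0,"dy":0,"dz":0.2,"roll":0,"fingers":1},{"dx":0,"dy":0,"dz":0.15,"roll":0,"fingers":1},{"dx":0,"dy":0,"dz":0,"roll":0,"fingers":1},{"dx":0,"dy":0,"dz":0,"roll":0,"fingers":1}]'

```text
time: 9.33
tool_pos: [0.5624, -0.4159, 0.0292]
tcp_rot: [2.219, 2.222, 0.0]
wrist_force: [0.3, 1.4, -0.3]
width: 0.362
```

play_rows --rows '[{"dx":0.03,"dy":0,"dz":0.06,"roll":0,"fingers":1},{"dx":0,"dy":0,"dz":0.06,"roll":0,"fingers":1},{"dx":0,"dy":0,"dz":0,"roll":0,"fingers":1},{"dx":0,"dy":0,"dz":0,"roll":0,"fingers":1}]'

```text
time: 9.67
tool_pos: [0.5621, -0.4149, 0.0244]
tcp_rot: [2.22, 2.222, 0.0]
wrist_force: [-0.3, 0.1, -0.8]
width: 0.365
```

play_rows --rows '[{"dx":0,"dy":0,"dz":0.04,"roll":0,"fingers":1},{"dx":0,"dy":0,"dz":0.04,"roll":0,"fingers":1},{"dx":0,"dy":0,"dz":0,"roll":0,"fingers":1},{"dx":0,"dy":0,"dz":0,"roll":0,"fingers":1}]'

```text
time: 10.0
tool_pos: [0.5624, -0.4154, 0.0225]
tcp_rot: [2.219, 2.221, -0.0]
wrist_force: [-1.4, 0.4, 6.1]
width: 0.36
```

play_rows --rows '[{"dx":0,"dy":0,"dz":0,"roll":0,"fingers":0},{"dx":0,"dy":0,"dz":0,"roll":0,"fingers":0},{"dx":0,"dy":0,"dz":0,"roll":0,"fingers":0},{"dx":0,"dy":0,"dz":0,"roll":0,"fingers":0},{"dx":0,"dy":0,"dz":-0.3,"roll":0,"fingers":0},{"dx":0,"dy":0,"dz":-0.7,"roll":0,"fingers":0},{"dx":0,"dy":0,"dz":-0.8,"roll":0,"fingers":0},{"dx":0,"dy":0,"dz":-0.6,"roll":0,"fingers":0}]'

```text
time: 10.67
tool_pos: [0.5625, -0.4151, 0.1195]
tcp_rot: [2.219, 2.221, 0.0]
wrist_force: [0.4, -0.7, 0.9]
width: 1.002
```

play_rows --rows '[{"dx":0.3,"dy":-0.1,"dz":0,"roll":0,"fingers":0},{"dx":0.6,"dy":-0.2,"dz":0,"roll":0,"fingers":0},{"dx":0.8,"dy":-0.2,"dz":0,"roll":0,"fingers":0},{"dx":0.8,"dy":-0.2,"dz":0,"roll":0,"fingers":0},{"dx":0.8,"dy":-0.2,"dz":0,"roll":0,"fingers":0},{"dx":0.8,"dy":-0.3,"dz":0,"roll":0,"fingers":0},{"dx":0.8,"dy":-0.3,"dz":0,"roll":0,"fingers":0},{"dx":0.8,"dy":-0.3,"dz":0,"roll":0,"fingers":0},{"dx":0.8,"dy":-0.3,"dz":0,"roll":0,"fingers":0},{"dx":0.8,"dy":-0.3,"dz":0,"roll":0,"fingers":0},{"dx":0.8,"dy":-0.3,"dz":0,"roll":0,"fingers":0},{"dx":0.8,"dy":-0.2,"dz":0,"roll":0,"fingers":0},{"dx":0.8,"dy":-0.1,"dz":0,"roll":0,"fingers":0},{"dx":0.5,"dy":-0.1,"dz":0,"roll":0,"fingers":0},{"dx":0.2,"dy":0,"dz":0,"roll":0,"fingers":0},{"dx":0,"dy":0,"dz":0,"roll":0,"fingers":0},{"dx":0,"dy":0,"dz":0,"roll":0,"fingers":0}]'

```text
time: 12.08
tool_pos: [0.4379, 0.0009, 0.1171]
tcp_rot: [2.218, 2.223, 0.0]
wrist_force: [-0.3, -0.5, 0.8]
width: 1.001
```

```bash
cat >> h.py <<'E'
def circ(P,z0,z1):
    P=P[(P[:,2]>z0)&(P[:,2]<z1)]
    c,r=cv2.minEnclosingCircle((P[:,:2]*1000).astype(np.float32)); return len(P),np.round(c,1),round(r,1),np.median(P[:,2]).round(4)
def near(W,x,y,r):
    P=W.reshape(-1,3); return P[np.hypot(P[:,0]-x,P[:,1]-y)<r]
E
python3 - <<'E'
from h import *
W=cloud(snap('wrist')); S=cloud(snap('scene'))
N=near(W,.437,.001,.05)
for z in ((.054,.062),(.040,.048)): print(circ(N,*z))
print('small in pocket',circ(near(S,.562,-.4145,.03),.045,.07),bot.read_state()['tool_pos'])
E
```

```text
(2331, array([436.3,   1.3]), 24.1, np.float64(0.0578))
(1553, array([436.9,   1.3]), 31.1, np.float64(0.0439))
small in pocket (69, array([ 561.6, -415.7]), 21.2, np.float64(0.0535)) [4.37996206e-01 1.83020196e-04 1.16872548e-01]
```

play_rows --rows '[{"dx":0.02,"dy":-0.03,"dz":0.3,"roll":0,"fingers":0},{"dx":0,"dy":0,"dz":0.6,"roll":0,"fingers":0},{"dx":0,"dy":0,"dz":0.6,"roll":0,"fingers":0},{"dx":0,"dy":0,"dz":0.5,"roll":0,"fingers":0},{"dx":0,"dy":0,"dz":0.3,"roll":0,"fingers":0},{"dx":0,"dy":0,"dz":0,"roll":0,"fingers":0},{"dx":0,"dy":0,"dz":0,"roll":0,"fingers":1},{"dx":0,"dy":0,"dz":0,"roll":0,"fingers":1},{"dx":0,"dy":0,"dz":0,"roll":0,"fingers":1},{"dx":0,"dy":0,"dz":0,"roll":0,"fingers":1},{"dx":0,"dy":0,"dz":0,"roll":0,"fingers":1},{"dx":0,"dy":0,"dz":0,"roll":0,"fingers":1}]' --grip_force 60

```text
time: 13.18
tool_pos: [0.4373, 0.0015, 0.0266]
tcp_rot: [2.219, 2.221, 0.001]
wrist_force: [-4.0, -0.6, 7.5]
width: 0.531
```

play_rows --rows '[{"dx":0,"dy":0,"dz":-0.1,"roll":0,"fingers":1},{"dx":0,"dy":0,"dz":-0.2,"roll":0,"fingers":1},{"dx":0,"dy":0,"dz":-0.3,"roll":0,"fingers":1},{"dx":0,"dy":0,"dz":-0.4,"roll":0,"fingers":1},{"dx":0,"dy":0,"dz":0,"roll":0,"fingers":1},{"dx":0,"dy":0,"dz":0,"roll":0,"fingers":1}]'

```text
time: 13.68
tool_pos: [0.4377, 0.0019, 0.066]
tcp_rot: [2.219, 2.221, 0.004]
wrist_force: [-1.6, -0.4, -2.2]
width: 0.525
```

```bash
python3 - <<'E'
from h import *
S=snap('scene'); W=cloud(S)
cv2.imwrite('pics/g3.png',cv2.resize(S['pixels'][150:290,230:410],(720,560))[:,:,::-1])
print(circ(near(W,.437,.001,.05),.040,.047), bot.read_state()['wrist_force'],bot.read_state()['width'])
E
```

```text
(176, array([436.4,   3.3]), 31.9, np.float64(0.0439)) [ 0.43846756 -0.77919962 -2.69955743] 0.5273433921537901
```

View pics/g3.png

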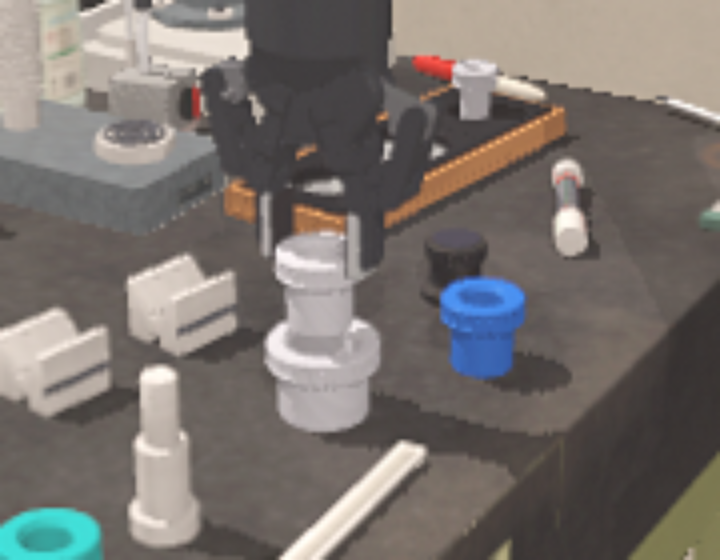

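The picture shows the medium bush lifted alone and square, the large one still standing, and the small one upright in the tray at the far end (475,90).

play_rows --rows '[{"dx":0,"dy":0,"dz":-0.4,"roll":0,"fingers":1},{"dx":0,"dy":0,"dz":-0.6,"roll":0,"fingers":1},{"dx":-0.17,"dy":0.04,"dz":-0.4,"roll":0,"fingers":1},{"dx":-0.5,"dy":0.3,"dz":0,"roll":0,"fingers":1},{"dx":-0.7,"dy":0.4,"dz":0,"roll":0,"fingers":1},{"dx":-0.8,"dy":0.5,"dz":0,"roll":0,"fingers":1},{"dx":-0.8,"dy":0.5,"dz":0,"roll":0,"fingers":1},{"dx":-0.8,"dy":0.5,"dz":0,"roll":0,"fingers":1},{"dx":-0.8,"dy":0.5,"dz":0,"roll":0,"fingers":1},{"dx":-0.8,"dy":0.4,"dz":0,"roll":0,"fingers":1},{"dx":-0.5,"dy":0.3,"dz":0,"roll":0,"fingers":1},{"dx":-0.3,"dy":0.2,"dz":0,"roll":0,"fingers":1},{"dx":0,"dy":0,"dz":0.4,"roll":0,"fingers":1},{"dx":0,"dy":0,"dz":0.6,"roll":0,"fingers":1},{"dx":0,"dy":0,"dz":0.5,"roll":0,"fingers":1},{"dx":0,"dy":0,"dz":0.3,"roll":0,"fingers":1},{"dx":0,"dy":0,"dz":0,"roll":0,"fingers":1},{"dx":0,"dy":0,"dz":0,"roll":0,"fingers":1}]'

```text
time: 15.23
tool_pos: [0.581, -0.244, 0.047]
tcp_rot: [-2.218, -2.22, 0.002]
wrist_force: [-0.0, -0.1, -1.7]
width: 0.532
```

play_rows --rows '[{"dx":-0.02,"dy":0.04,"dz":0.3,"roll":0,"fingers":1},{"dx":0,"dy":0,"dz":0.2,"roll":0,"fingers":1},{"dx":0,"dy":0,"dz":0.06,"roll":0,"fingers":1},{"dx":0,"dy":0,"dz":0,"roll":0,"fingers":1},{"dx":0,"dy":0,"dz":0,"roll":0,"fingers":1}]'

```text
time: 15.65
tool_pos: [0.5838, -0.2455, 0.0263]
tcp_rot: [-2.22, -2.222, 0.0]
wrist_force: [0.3, -0.2, -3.3]
width: 0.526
```

play_rows --rows '[{"dx":0,"dy":0,"dz":0.04,"roll":0,"fingers":1},{"dx":0,"dy":0,"dz":0.04,"roll":0,"fingers":1},{"dx":0,"dy":0,"dz":0,"roll":0,"fingers":1},{"dx":0,"dy":0,"dz":0,"roll":0,"fingers":1}]'

```text
time: 15.98
tool_pos: [0.5844, -0.2458, 0.0238]
tcp_rot: [2.219, 2.222, 0.001]
wrist_force: [0.4, 0.2, -0.5]
width: 0.528
```

play_rows --rows '[{"dx":0,"dy":0,"dz":0,"roll":0,"fingers":0},{"dx":0,"dy":0,"dz":0,"roll":0,"fingers":0},{"dx":0,"dy":0,"dz":0,"roll":0,"fingers":0},{"dx":0,"dy":0,"dz":0,"roll":0,"fingers":0},{"dx":0,"dy":0,"dz":-0.3,"roll":0,"fingers":0},{"dx":0,"dy":0,"dz":-0.7,"roll":0,"fingers":0},{"dx":0,"dy":0,"dz":-0.8,"roll":0,"fingers":0},{"dx":0.27,"dy":-0.18,"dz":-0.5,"roll":0,"fingers":0},{"dx":0.6,"dy":-0.3,"dz":0,"roll":0,"fingers":0},{"dx":0.8,"dy":-0.4,"dz":0,"roll":0,"fingers":0},{"dx":0.8,"dy":-0.5,"dz":0,"roll":0,"fingers":0},{"dx":0.8,"dy":-0.5,"dz":0,"roll":0,"fingers":0},{"dx":0.8,"dy":-0.5,"dz":0,"roll":0,"fingers":0},{"dx":0.8,"dy":-0.5,"dz":0,"roll":0,"fingers":0},{"dx":0.7,"dy":-0.4,"dz":0,"roll":0,"fingers":0},{"dx":0.4,"dy":-0.3,"dz":0,"roll":0,"fingers":0},{"dx":0.2,"dy":-0.1,"dz":0,"roll":0,"fingers":0},{"dx":0,"dy":0,"dz":0,"roll":0,"fingers":0},{"dx":0,"dy":0,"dz":0,"roll":0,"fingers":0}]'

```text
time: 17.57
tool_pos: [0.4374, 0.0009, 0.116]
tcp_rot: [2.218, 2.222, 0.002]
wrist_force: [0.7, -0.8, 0.6]
width: 0.998
```

```bash
python3 - <<'E'
from h import *
W=cloud(snap('wrist')); S=cloud(snap('scene'))
print('large',circ(near(W,.437,.001,.05),.040,.048))
print('small in pocket',circ(near(S,.562,-.4145,.03),.045,.07),'med',circ(near(S,.584,-.245,.035),.045,.07),bot.read_state()['tool_pos'])
E
```

```text
large (2960, array([436.9,   1.1]), 31.3, np.float64(0.0438))
small in pocket (68, array([ 563.1, -412.8]), 20.4, np.float64(0.0532)) med (151, array([ 585.1, -243.6]), 26.3, np.float64(0.0533)) [4.37625527e-01 2.54354743e-04 1.15712581e-01]
```

play_rows --rows '[{"dx":0.02,"dy":-0.01,"dz":0.4,"roll":0,"fingers":0},{"dx":0,"dy":0,"dz":0.7,"roll":0,"fingers":0},{"dx":0,"dy":0,"dz":0.7,"roll":0,"fingers":0},{"dx":0,"dy":0,"dz":0.6,"roll":0,"fingers":0},{"dx":0,"dy":0,"dz":0.35,"roll":0,"fingers":0},{"dx":0,"dy":0,"dz":0,"roll":0,"fingers":0},{"dx":0,"dy":0,"dz":0,"roll":0,"fingers":1},{"dx":0,"dy":0,"dz":0,"roll":0,"fingers":1},{"dx":0,"dy":0,"dz":0,"roll":0,"fingers":1},{"dx":0,"dy":0,"dz":0,"roll":0,"fingers":1},{"dx":0,"dy":0,"dz":0,"roll":0,"fingers":1},{"dx":0,"dy":0,"dz":0,"roll":0,"fingers":1}]' --grip_force 80

```text
time: 18.67
tool_pos: [0.4375, 0.0013, 0.0071]
tcp_rot: [2.219, 2.221, 0.002]
wrist_force: [-2.4, -2.1, 5.9]
width: 0.693
```

play_rows --rows '[{"dx":0,"dy":0,"dz":-0.1,"roll":0,"fingers":1},{"dx":0,"dy":0,"dz":-0.4,"roll":0,"fingers":1},{"dx":0,"dy":0,"dz":-0.7,"roll":0,"fingers":1},{"dx":0,"dy":0,"dz":-0.7,"roll":0,"fingers":1},{"dx":0,"dy":0,"dz":-0.6,"roll":0,"fingers":1},{"dx":-0.2,"dy":0.1,"dz":-0.3,"roll":0,"fingers":1},{"dx":-0.5,"dy":0.2,"dz":0,"roll":0,"fingers":1},{"dx":-0.7,"dy":0.2,"dz":0,"roll":0,"fingers":1},{"dx":-0.8,"dy":0.3,"dz":0,"roll":0,"fingers":1},{"dx":-0.8,"dy":0.3,"dz":0,"roll":0,"fingers":1},{"dx":-0.8,"dy":0.3,"dz":0,"roll":0,"fingers":1},{"dx":-0.8,"dy":0.4,"dz":0,"roll":0,"fingers":1},{"dx":-0.8,"dy":0.4,"dz":0,"roll":0,"fingers":1},{"dx":-0.8,"dy":0.4,"dz":0,"roll":0,"fingers":1},{"dx":-0.8,"dy":0.3,"dz":0,"roll":0,"fingers":1},{"dx":-0.7,"dy":0.3,"dz":0,"roll":0,"fingers":1},{"dx":-0.4,"dy":0.18,"dz":0,"roll":0,"fingers":1},{"dx":-0.17,"dy":0,"dz":0,"roll":0,"fingers":1},{"dx":0,"dy":0,"dz":0,"roll":0,"fingers":1},{"dx":0,"dy":0,"dz":0,"roll":0,"fingers":1}]'

```text
time: 20.33
tool_pos: [0.5706, -0.328, 0.1165]
tcp_rot: [-2.22, -2.22, -0.0]
wrist_force: [0.0, -0.5, -4.7]
width: 0.689
```

play_rows --rows '[{"dx":-0.04,"dy":0.04,"dz":0.3,"roll":0,"fingers":1},{"dx":0,"dy":0,"dz":0.6,"roll":0,"fingers":1},{"dx":0,"dy":0,"dz":0.6,"roll":0,"fingers":1},{"dx":0,"dy":0,"dz":0.4,"roll":0,"fingers":1},{"dx":0,"dy":0,"dz":0.3,"roll":0,"fingers":1},{"dx":0,"dy":0,"dz":0.1,"roll":0,"fingers":1},{"dx":0,"dy":0,"dz":0,"roll":0,"fingers":1},{"dx":0,"dy":0,"dz":0,"roll":0,"fingers":1},{"dx":0,"dy":0,"dz":0,"roll":0,"fingers":1}]'

```text
time: 21.08
tool_pos: [0.5744, -0.3309, 0.0267]
tcp_rot: [2.218, 2.221, 0.001]
wrist_force: [0.5, -0.3, -3.8]
width: 0.689
```

play_rows --rows '[{"dx":0.02,"dy":-0.03,"dz":0.1,"roll":0,"fingers":1},{"dx":0,"dy":0,"dz":0.07,"roll":0,"fingers":1},{"dx":0,"dy":0,"dz":0.04,"roll":0,"fingers":1},{"dx":0,"dy":0,"dz":0,"roll":0,"fingers":1},{"dx":0,"dy":0,"dz":0,"roll":0,"fingers":1}]'

```text
time: 21.5
tool_pos: [0.5723, -0.3299, 0.0182]
tcp_rot: [2.22, 2.222, 0.0]
wrist_force: [-1.7, 1.6, 4.9]
width: 0.69
```

play_rows --rows '[{"dx":0,"dy":0,"dz":0,"roll":0,"fingers":0},{"dx":0,"dy":0,"dz":0,"roll":0,"fingers":0},{"dx":0,"dy":0,"dz":0,"roll":0,"fingers":0},{"dx":0,"dy":0,"dz":0,"roll":0,"fingers":0},{"dx":0,"dy":0,"dz":-0.3,"roll":0,"fingers":0},{"dx":0,"dy":0,"dz":-0.7,"roll":0,"fingers":0},{"dx":0,"dy":0,"dz":-0.8,"roll":0,"fingers":0},{"dx":0,"dy":0,"dz":-0.6,"roll":0,"fingers":0},{"dx":0.1,"dy":-0.5,"dz":0,"roll":0,"fingers":0},{"dx":0.1,"dy":-0.8,"dz":0,"roll":0,"fingers":0},{"dx":0.2,"dy":-0.8,"dz":0,"roll":0,"fingers":0},{"dx":0.1,"dy":-0.8,"dz":0,"roll":0,"fingers":0},{"dx":0.14,"dy":-0.57,"dz":0,"roll":-0.65,"fingers":0},{"dx":0,"dy":0,"dz":0,"roll":-1,"fingers":0},{"dx":0,"dy":0,"dz":0,"roll":-1,"fingers":0},{"dx":0,"dy":0,"dz":0,"roll":-1,"fingers":0},{"dx":0,"dy":0,"dz":0,"roll":-1,"fingers":0},{"dx":0,"dy":0,"dz":0,"roll":-1,"fingers":0},{"dx":0,"dy":0,"dz":0,"roll":-1,"fingers":0},{"dx":0,"dy":0,"dz":0,"roll":0,"fingers":0}]'

```text
time: 23.17
tool_pos: [0.4333, -0.3043, 0.1137]
tcp_rot: [1.647, 2.674, -0.0]
wrist_force: [-0.9, -0.9, 0.3]
width: 1.005
```

```bash
python3 - <<'E'
from h import *
from scipy.spatial.transform import Rotation as R
c=snap('wrist','w5.png'); W=cloud(c); S=cloud(snap('scene'))
for n,x,y,r in (('small',.562,-.4145,.03),('med',.584,-.245,.035),('large',.5725,-.33,.042)): print(n,circ(near(S,x,y,r),.045,.07))
s=bot.read_state(); M=R.from_rotvec(s['tcp_rot']).as_matrix(); print(s['tool_pos'],np.degrees(np.arctan2(M[1,0],M[0,0])))
P=near(W,.435,-.308,.075); P=P[(P[:,2]>.007)&(P[:,2]<.026)]
r=cv2.minAreaRect((P[:,:2]*1000).astype(np.float32)); print(r,len(P))
d=M[:2,0]; t=(P[:,:2]-s['tool_pos'][:2])@M[:2,:2]
k=P[:,2]>.014; print('plug in tool xy: min,max',t.min(0),t.max(0))
E
```

```text
small (73, array([ 563.4, -412.9]), 17.7, np.float64(0.0529))
med (147, array([ 585.3, -244.7]), 25.2, np.float64(0.0536))
large (192, array([ 573.8, -327.3]), 33.0, np.float64(0.0534))
[ 0.4332797  -0.30427109  0.11339296] 116.53868015377766
((434.4898376464844, -308.336181640625), (20.492460250854492, 118.2586898803711), 26.80097770690918) 2646
plug in tool xy: min,max [-0.06333564 -0.01096724] [0.05499293 0.00976696]
```

View pics/w5.png

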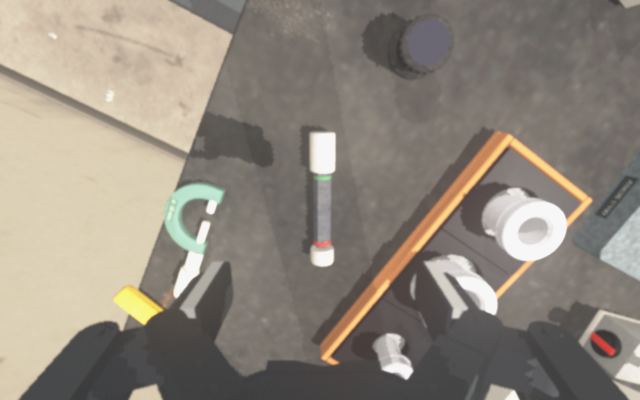

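The view shows all three bushes upright in their pockets. The plug lies straight along the tool, with its long end at (322,150) and short end at (322,255). I'll descend part way with the fingers half closed and measure the real tip height.

play_rows --rows '[{"dx":0,"dy":0,"dz":0.4,"roll":0,"fingers":0.5},{"dx":0,"dy":0,"dz":0.6,"roll":0,"fingers":0.5},{"dx":0,"dy":0,"dz":0.7,"roll":0,"fingers":0.5},{"dx":0,"dy":0,"dz":0.6,"roll":0,"fingers":0.5},{"dx":0,"dy":0,"dz":0.4,"roll":0,"fingers":0.5},{"dx":0,"dy":0,"dz":0.3,"roll":0,"fingers":0.5},{"dx":0,"dy":0,"dz":0,"roll":0,"fingers":0.5},{"dx":0,"dy":0,"dz":0,"roll":0,"fingers":0.5}]'

```text
time: 23.93
tool_pos: [0.4329, -0.304, -0.0075]
tcp_rot: [-1.65, -2.672, -0.0]
wrist_force: [-0.3, -0.3, -0.0]
width: 0.503
```

```bash
python3 - <<'E'
from h import *
from scipy.spatial.transform import Rotation as R
s=bot.read_state(); M=R.from_rotvec(s['tcp_rot']).as_matrix(); print(s['tool_pos'],s['wrist_force'],s['width'])
for n in ('wrist','side','scene'):
    P=cloud(snap(n)).reshape(-1,3); P=P[~np.isnan(P[:,0])]
    t=(P-s['tool_pos'])@M
    for sg in (-1,1):
        y=t[:,1]*sg
        k=(abs(t[:,0])<.0125)&(y>.018)&(y<.032)&(P[:,2]>.004)
        if k.sum(): print(n,sg,k.sum(),'lowest z',np.sort(P[k,2])[:6].round(4))
E
```

```text
[ 0.43286502 -0.30395451 -0.0074972 ] [-0.29125946 -0.27279761 -0.03093922] 0.5028298233305598
wrist -1 2755 lowest z [0.015  0.0152 0.0153 0.0156 0.0156 0.0156]
wrist 1 2601 lowest z [0.0147 0.0151 0.0152 0.0156 0.0157 0.0158]
side -1 164 lowest z [0.0149 0.0161 0.0166 0.02   0.0201 0.0207]
side 1 128 lowest z [0.0156 0.016  0.0171 0.022  0.0225 0.0225]
scene -1 241 lowest z [0.0201 0.0203 0.0212 0.0235 0.0238 0.0245]
scene 1 138 lowest z [0.0182 0.019  0.0206 0.0223 0.023  0.0236]
```

The tips are at z≈0.015, with the tool reading -0.0075. I'll go 10 mm lower, leaving the tips about 4 mm above the plate, and close.

play_rows --rows '[{"dx":0,"dy":0,"dz":0.15,"roll":0,"fingers":0.5},{"dx":0,"dy":0,"dz":0.1,"roll":0,"fingers":0.5},{"dx":0,"dy":0,"dz":0,"roll":0,"fingers":0.5},{"dx":0,"dy":0,"dz":0,"roll":0,"fingers":1},{"dx":0,"dy":0,"dz":0,"roll":0,"fingers":1},{"dx":0,"dy":0,"dz":0,"roll":0,"fingers":1},{"dx":0,"dy":0,"dz":0,"roll":0,"fingers":1},{"dx":0,"dy":0,"dz":0,"roll":0,"fingers":1},{"dx":0,"dy":0,"dz":0,"roll":0,"fingers":1}]' --grip_force 60

```text
time: 24.83
tool_pos: [0.4331, -0.3042, -0.0171]
tcp_rot: [1.649, 2.673, -0.0]
wrist_force: [-0.6, -0.6, 2.0]
width: 0.153
```

play_rows --rows '[{"dx":0,"dy":0,"dz":-0.1,"roll":0,"fingers":1},{"dx":0,"dy":0,"dz":-0.4,"roll":0,"fingers":1},{"dx":0,"dy":0,"dz":-0.7,"roll":0,"fingers":1},{"dx":0,"dy":0,"dz":-0.8,"roll":0,"fingers":1},{"dx":0,"dy":0,"dz":-0.8,"roll":0,"fingers":1},{"dx":0,"dy":0,"dz":-0.5,"roll":0.5,"fingers":1},{"dx":0,"dy":0,"dz":-0.2,"roll":1,"fingers":1},{"dx":0,"dy":0,"dz":0,"roll":1,"fingers":1},{"dx":0,"dy":0,"dz":0,"roll":1,"fingers":1},{"dx":0,"dy":0,"dz":0,"roll":1,"fingers":1},{"dx":0,"dy":0,"dz":0,"roll":1,"fingers":1},{"dx":0,"dy":0,"dz":0,"roll":1,"fingers":1},{"dx":0,"dy":0,"dz":0,"roll":1,"fingers":1},{"dx":0,"dy":0,"dz":0,"roll":1,"fingers":1},{"dx":0,"dy":0,"dz":0,"roll":1,"fingers":1},{"dx":0,"dy":0,"dz":0,"roll":0,"fingers":1}]'

```text
time: 26.17
tool_pos: [0.4328, -0.3038, 0.1225]
tcp_rot: [-2.431, -1.989, 0.0]
wrist_force: [0.9, 0.3, -1.2]
width: 0.151
```

play_rows --rows '[{"dx":0.3,"dy":0.1,"dz":0,"roll":0,"fingers":1},{"dx":0.6,"dy":0.1,"dz":0,"roll":0,"fingers":1},{"dx":0.8,"dy":0.2,"dz":0,"roll":0,"fingers":1},{"dx":0.8,"dy":0.2,"dz":0,"roll":0,"fingers":1},{"dx":0.8,"dy":0.2,"dz":0,"roll":0,"fingers":1},{"dx":0.8,"dy":0.2,"dz":0,"roll":0,"fingers":1},{"dx":0.8,"dy":0.2,"dz":0,"roll":0,"fingers":1},{"dx":0.8,"dy":0.2,"dz":0,"roll":0,"fingers":1},{"dx":0.8,"dy":0.2,"dz":0,"roll":0,"fingers":1},{"dx":0.8,"dy":0.1,"dz":0,"roll":0,"fingers":1},{"dx":0.6,"dy":0.1,"dz":0,"roll":0,"fingers":1},{"dx":0.4,"dy":0,"dz":0,"roll":0,"fingers":1},{"dx":0.2,"dy":0,"dz":0,"roll":0,"fingers":1},{"dx":0,"dy":0,"dz":0,"roll":0,"fingers":1},{"dx":0,"dy":0,"dz":0,"roll":0,"fingers":1},{"dx":0,"dy":0,"dz":0,"roll":0,"fingers":1}]'

```text
time: 27.5
tool_pos: [0.5701, 0.0144, 0.1225]
tcp_rot: [2.43, 1.991, -0.001]
wrist_force: [-0.1, 0.3, -1.8]
width: 0.152
```

```bash
python3 - <<'E'
from h import *
from scipy.spatial.transform import Rotation as R
s=bot.read_state(); M=R.from_rotvec(s['tcp_rot']).as_matrix(); print(s['tool_pos'],s['wrist_force'],s['width'],np.degrees(np.arctan2(M[1,0],M[0,0])))
d=np.array([.5711,.0145])-s['tool_pos'][:2]; print('units',d@M[:2,:2]/.04)
W=cloud(snap('wrist')); P=W.reshape(-1,3); P=P[~np.isnan(P[:,0])]; t=(P-s['tool_pos'])@M
k=(abs(t[:,1])<.0125)&(t[:,0]>.02)&(t[:,0]<.08)&(abs(t[:,2]+.0276)<.02)
q=t[k]; print(len(q))
for a in np.arange(.015,.07,.01):
    m=(q[:,0]>=a)&(q[:,0]<a+.01)
    if m.sum(): print(a.round(3),m.sum(),q[m,1].min().round(4),q[m,1].max().round(4),'top z',(P[k][m,2].max()).round(4))
print('end',q[:,0].max())
E
```

```text
[0.57009088 0.01438482 0.12253275] [-0.14451024  0.26179985 -1.78125018] 0.15234960846702725 78.65569897757402
units [0.00778568 0.02416881]
3698
0.015 257 -0.0098 0.0108 top z 0.1616
0.025 994 -0.0097 0.0107 top z 0.1619
0.035 1068 -0.0101 0.0108 top z 0.1622
0.045 1379 -0.0097 0.0107 top z 0.1618
end 0.05490100833898455
```

The plug is level and held as planned, with its end 55 mm from the tool centre. I'll lower it into the V's.

play_rows --rows '[{"dx":0,"dy":0.02,"dz":0.4,"roll":0,"fingers":1},{"dx":0,"dy":0,"dz":0.7,"roll":0,"fingers":1},{"dx":0,"dy":0,"dz":0.7,"roll":0,"fingers":1},{"dx":0,"dy":0,"dz":0.5,"roll":0,"fingers":1},{"dx":0,"dy":0,"dz":0.3,"roll":0,"fingers":1},{"dx":0,"dy":0,"dz":0.1,"roll":0,"fingers":1},{"dx":0,"dy":0,"dz":0.05,"roll":0,"fingers":1},{"dx":0,"dy":0,"dz":0,"roll":0,"fingers":1},{"dx":0,"dy":0,"dz":0,"roll":0,"fingers":1}]'

```text
time: 28.3
tool_pos: [0.5728, 0.0147, 0.0142]
tcp_rot: [2.429, 1.99, 0.003]
wrist_force: [-0.6, 0.9, -1.0]
width: 0.15
```

play_rows --rows '[{"dx":0,"dy":-0.02,"dz":0.06,"roll":0,"fingers":1},{"dx":0,"dy":0,"dz":0.04,"roll":0,"fingers":1},{"dx":0,"dy":0,"dz":0,"roll":0,"fingers":1},{"dx":0,"dy":0,"dz":0,"roll":0,"fingers":1}]'

```text
time: 28.63
tool_pos: [0.5708, 0.0152, 0.009]
tcp_rot: [2.43, 1.991, 0.001]
wrist_force: [0.4, 0.0, -1.7]
width: 0.148
```

play_rows --rows '[{"dx":0,"dy":0,"dz":0.03,"roll":0,"fingers":1},{"dx":0,"dy":0,"dz":0.02,"roll":0,"fingers":1},{"dx":0,"dy":0,"dz":0,"roll":0,"fingers":1},{"dx":0,"dy":0,"dz":0,"roll":0,"fingers":1}]'

```text
time: 28.97
tool_pos: [0.5713, 0.0152, 0.0083]
tcp_rot: [2.43, 1.99, 0.002]
wrist_force: [-2.5, 0.2, 7.8]
width: 0.152
```

Contact, 8 N up. I'll release with the fingers only half open, rise, and back off to look.

play_rows --rows '[{"dx":0,"dy":0,"dz":0,"roll":0,"fingers":0.6},{"dx":0,"dy":0,"dz":0,"roll":0,"fingers":0.6},{"dx":0,"dy":0,"dz":0,"roll":0,"fingers":0.6},{"dx":0,"dy":0,"dz":0,"roll":0,"fingers":0.6},{"dx":0,"dy":0,"dz":-0.3,"roll":0,"fingers":0.6},{"dx":0,"dy":0,"dz":-0.6,"roll":0,"fingers":0.6},{"dx":0,"dy":0,"dz":-0.8,"roll":0,"fingers":0.6},{"dx":0,"dy":0,"dz":-0.8,"roll":0,"fingers":0.6},{"dx":0,"dy":0,"dz":-0.8,"roll":0,"fingers":0.6},{"dx":0,"dy":0,"dz":-0.8,"roll":0,"fingers":0.6},{"dx":0,"dy":-0.3,"dz":-0.8,"roll":0,"fingers":0.6},{"dx":0,"dy":-0.5,"dz":-0.6,"roll":0,"fingers":0.6},{"dx":0,"dy":-0.5,"dz":-0.3,"roll":0,"fingers":0.6},{"dx":0,"dy":0,"dz":0,"roll":0,"fingers":0.6},{"dx":0,"dy":0,"dz":0,"roll":0,"fingers":0.6}]'

```text
time: 30.22
tool_pos: [0.5199, 0.0254, 0.2406]
tcp_rot: [2.428, 1.99, 0.005]
wrist_force: [0.2, -0.1, -0.3]
width: 0.397
```

```bash
python3 - <<'E'
from h import *
w=snap('wrist'); sc=snap('scene'); W=cloud(w); S=cloud(sc)
a=cv2.resize(w['pixels'],(480,300)); b=cv2.resize(sc['pixels'][150:300,220:420],(400,300))
im=np.zeros((600,480,3),np.uint8); im[:300]=a; im[300:,:400]=b
cv2.imwrite('pics/fin.png',im[:,:,::-1])
for n,x,y,r in (('small',.562,-.4145,.03),('med',.584,-.245,.035),('large',.5725,-.33,.042),('loupe',.446,-.165,.03),): print(n,circ(near(S,x,y,r),.03 if n=='loupe' else .045,.07))
P=near(W,.5703,.0106,.08); u=np.array([.198,.980]); v=np.array([.98,-.198]); d=P[:,:2]-[.5703,.0106]
t,c=d@u,d@v; k=(abs(c)<.012)
for a in np.arange(-.07,.07,.01):
    m=k&(t>=a)&(t<a+.01)&(P[:,2]>.039)
    if m.sum(): print(a.round(3),m.sum(),'top',np.percentile(P[m,2],98).round(4),'c',c[m].min().round(4),c[m].max().round(4))
print('t range',t[k&(P[:,2]>.040)].min(),t[k&(P[:,2]>.040)].max())
P=near(S,.44,.1465,.03); P=P[P[:,2]>.075]; print('shaft',P.mean(0)); P=near(np.load('scene1.npz')['W'],.44,.1465,.03); P=P[P[:,2]>.075]; print('before',P.mean(0), 'loupe before',circ(near(np.load('scene1.npz')['W'],.446,-.165,.03),.03,.07))
print(bot.read_state()['tool_pos'],bot.read_state()['time'])
E
```

```text
small (74, array([ 565.6, -413.7]), 19.4, np.float64(0.0537))
med (152, array([ 584.7, -244.1]), 26.7, np.float64(0.0532))
large (196, array([ 576. , -328.2]), 35.8, np.float64(0.053))
loupe (115, array([ 444.1, -164.2]), 19.0, np.float64(0.0378))
-0.06 97 top 0.0469 c -0.0097 0.0091
-0.05 110 top 0.0474 c -0.0099 0.0099
-0.04 80 top 0.0444 c -0.0066 0.007
-0.03 80 top 0.0438 c -0.0059 0.0052
-0.02 75 top 0.0441 c -0.0063 0.0058
-0.01 1262 top 0.331 c -0.012 0.0055
0.0 949 top 0.3411 c -0.012 0.0062
0.01 5951 top 0.3479 c -0.012 0.0109
0.02 98 top 0.0468 c -0.0092 0.0106
0.03 154 top 0.0476 c -0.0093 0.0105
0.04 159 top 0.0472 c -0.0094 0.0106
0.05 163 top 0.0476 c -0.009 0.0105
t range -0.05790873282605746 0.05956580258888665
shaft [0.4380316  0.15021952 0.08352508]
before [0.43805028 0.14992841 0.08315945] loupe before (115, array([ 444.7, -165. ]), 19.1, np.float64(0.0377))
[0.51949414 0.02526066 0.23817903] 30.3167
```

View pics/fin.png

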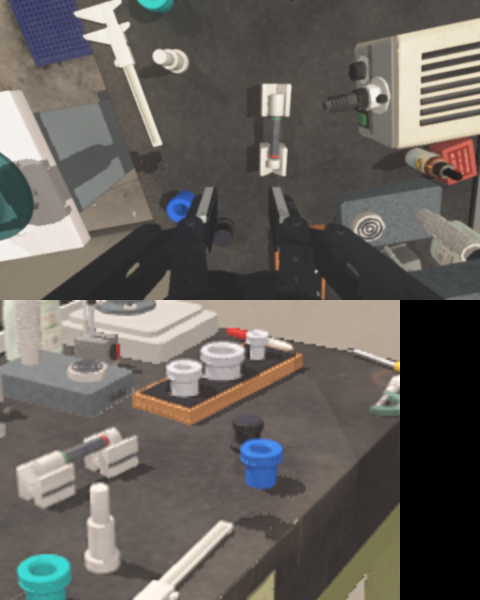

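The picture shows the three bushes upright, head up, in their pockets at (183,375), (221,358) and (258,345). The plug lies in both V's, and the loupe, shaft and look-alikes are where they started. Handing in.

```bash
python3 -c "
from workcell import bot
print(bot.finish_job())"
```

```text
the job is handed in; nothing more can be done
None
```

I took the nested bushes apart and stood each one, head up, in its own tray pocket, then laid the plug gauge in the V-blocks. The job was handed in at about 30 s of the allowed 106 s; no verdict was reported.

**Last checks:**
- **Bushes:** all three are upright. Head tops measured about 53–54 mm against an expected 55 mm, and in plan each sits within about 4 mm of its pocket centre.
- **Plug gauge:** level, with its axis at about 37 mm against 36 mm wanted. It is centred to within 1 mm along the V's, with both steel ends in the V's and the handle over the gap.
- **Bystanders:** the loupe and stepped shaft measured within 1 mm of their starting positions. The blue and turquoise look-alikes were not touched.

**What disagreed:**
- **Tip height:** the closed fingertips sit about 21–23 mm higher than the reported tool position. The first grasp therefore closed on air above the nest without touching anything, and I corrected for the offset from then on.
- **Gripper opening:** it read 2–3 mm below the known diameters throughout, taking full scale as 85 mm.

I viewed 11 distinct pictures; the first move call was refused, so one of them got viewed twice.

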